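Turn the fittings carousel to the blue bin

ROBOT

A 6-joint arm with a two-finger parallel gripper is mounted at the origin on the work surface. World frame = base frame: x ahead of the robot, y to its left, z up, the work surface at z = 0. Lengths are in m, angles in rad, forces in N, time in s.
With the tool pointing down it reaches from about 0.325 to 1 m from the base axis. Payload 5.1 kg.
Tool frame: the origin (TCP) lies midway between the tips of the shut fingers; the grasp point (between the pads) lies 19 mm behind it; z points along the fingers, y is the line along which they close (so a half turn about z gives the same grasp; the last joint's range is limited). The gripper opens to 85 mm and grips with 20 to 120 N. Pads are 22 mm wide; open, the fingers measure 114 mm over their backs; the gripper's body (76 mm by 85 mm) begins 54 mm behind the grasp point. The pads swing forward as they close: fully open they stand 13 mm farther back than shut.
Start: joints at [-1.187, 0.124, 1.65, -0, 1.367, -0.083], TCP at [0.292, -0.58, 0.231] pointing down, gripper open.
Joint ranges: [-2.61, 2.61], [-1.02, 2.33], [0.03, 2.71], [-1.35, 4.49], [0.32, 2.68], [-2.91, 2.91]. Speed limits (rad/s): [2.57, 2.57, 3.14, 3.14, 3.14, 3.14].

INTERFACE

Orientations are given as a unit quaternion [x, y, z, w].
In Python, from cell import manip gives the robot as it stands.
- The arm moves only by the tool step_arm, never from a script. Its argument "targets" is a list of rows, each a list of 4 numbers: the shift along the tool's x, y, z in mm, then the turn about the tool's z in degrees. A call has 1 to 20 rows; each row shifts and turns the commanded pose from where the row before left it, along the tool's axes as they then stand; what a row does not reach is not made up. A row lasts 1/12 s, in which the tool goes at most 41.7 mm and 7.16 degrees, less where a joint would pass 70% of its speed; a pose out of reach is approached as far as the arm can. A call is refused whole if a number of a shift passes 41.7 or a number of a turn 7.16, either way. A call with a gripper value outside its range is refused whole. "fingers" is the gripper command: -1 is shut, 1 is fully open, values between are in proportion, set as the call begins (left out, the last holds). The fingers move at their own pace and stop on an object; "grip_force" is the grip in N (left out, the last holds). Time passes only in rows, so rows that do not move let the fingers close. It gives the time, the measured TCP pose, the force, the opening and the grip force at its end, in the units of the state.
- manip.observe(): the state, without advancing time (a new reading comes with each control period).
- manip.read_camera(name): name is "scene" or "top" or "wrist"; returns the picture (384x512x3 uint8, blue, green, red); there is no depth.
- manip.camera_model(name): a dict with "K" (3x3 intrinsics, pixels), "view" (4x4, takes a point from world to camera coordinates). Camera axes: x right, y down, z forward; pixel columns grow to the right and rows downward; lengths in m; the calibration is good to about 2 mm. A picture is of the moment at which its call begins: read the wrist's pose just before it. camera_model takes no time and is no camera call; for the wrist camera it gives the pose at the moment of the call.
- manip.sign_off(): hands the job in; it is judged then, once.
The state is a dict: "clock": time; "joints": joint angles; "qd": joint speeds; "joint_efforts": joint torques, N m; "ee_pos": TCP position; "tool_rot": TCP orientation; "wrist_force": force on the tool from outside, world axes, zero at the start; "torque": the same for the moment, N m; "grip_width": finger opening in m; "grip_force": force on a finger pad.
Only numpy, scipy, OpenCV 4.12 (cv2) and the standard library are available. Lean on these libraries where they do the work, as an engineer would, in place of code of your own. Each camera call takes 0.05 s, during which the arm holds its last target. There are 200 camera calls.

TASK

Push the carousel round by the black pegs on its rim until the blue bin riding on it stands squarely in front, centred on the line of the yellow arrow, and leave it at rest there. Push gently with the fingers only: do not grip, lift or push the bins themselves; they must ride round in their pockets, and nothing else on the bench may be moved.

Things in the scene. Friction and masses are not known exactly. Their poses are not given: they have to be found in the camera images.
- carousel: aluminium turntable, disc 280 mm across, 13 mm thick, top face 45 mm above the table; turns either way, several turns, about a vertical axis with slight friction (1 N at the rim; stops when no longer pushed). Origin: on the axis, at the disc underside. Frame turns with the disc; z up. Four bin pockets (lips 5 mm high) have centres 66 mm from the axis, on its +x, +y, -x, -y axes
- peg1 (a point): middle of a black upright push peg (14 mm diameter, 45 mm tall, top 90 mm above the table) fixed on the carousel rim 125 mm from its axis, in the gap between two bins, 45 degrees from the carousel x axis towards its y axis
- peg2 (a point): middle of a black upright push peg (14 mm diameter, 45 mm tall, top 90 mm above the table) fixed on the carousel rim 125 mm from its axis, in the gap between two bins, 135 degrees from the carousel x axis towards its y axis
- peg3 (a point): middle of a black upright push peg (14 mm diameter, 45 mm tall, top 90 mm above the table) fixed on the carousel rim 125 mm from its axis, in the gap between two bins, 225 degrees from the carousel x axis towards its y axis
- peg4 (a point): middle of a black upright push peg (14 mm diameter, 45 mm tall, top 90 mm above the table) fixed on the carousel rim 125 mm from its axis, in the gap between two bins, 315 degrees from the carousel x axis towards its y axis
- arrow: fixed foot under the carousel with a flat yellow arrow that sticks out from under the disc along the table (8 mm high, its tip 230 mm from the axis). Origin: on the carousel's axis at table height. The arrow points away from the axis along its -x axis: that is the front of the carousel. It never turns.
- blue_bin_center (a point): the one blue plastic bin, open on top, 56 x 56 mm and 38 mm high, filled with metal fittings (a few stick out up to 10 mm above it), standing loose in one of the four low pockets of the carousel; this point is its centre, 19 mm above its underside
- red_bin1_center (a point): a red plastic bin, open on top, 56 x 56 mm and 38 mm high, filled with metal fittings (a few stick out up to 10 mm above it), standing loose in one of the four low pockets of the carousel; this point is its centre, 19 mm above its underside
- red_bin2_center (a point): a red plastic bin, open on top, 56 x 56 mm and 38 mm high, filled with metal fittings (a few stick out up to 10 mm above it), standing loose in one of the four low pockets of the carousel; this point is its centre, 19 mm above its underside
- red_bin3_center (a point): a red plastic bin, open on top, 56 x 56 mm and 38 mm high, filled with metal fittings (a few stick out up to 10 mm above it), standing loose in one of the four low pockets of the carousel; this point is its centre, 19 mm above its underside
- coupling_mid (a point): bystander: steel tube coupling standing on the table, 44 mm diameter, 45 mm high; point at its centre
- collar_mid (a point): bystander: steel collar lying flat on the table, 60 mm diameter, 30 mm high; point at its centre
- spray_can_mid (a point): bystander: spray can with red cap, 54 mm diameter, 160 mm high; point at its centre
- elbow: bystander: steel pipe elbow lying on the table, legs about 42 mm long, 32 mm thick; origin at its bend, on the table
- screwdriver: bystander: screwdriver lying on the table, 190 mm long; origin under its middle

How it is judged:
At the end, for the whole second after the job is handed in: The blue bin is on the arrow side of the carousel with its centre within 12 mm (about 10 degrees) of the arrow's centre line, all four bins stand upright in their pockets, and the carousel is at rest (y of blue_bin_center in the frame of arrow between -0.012 and 0.012 m and x of blue_bin_center in the frame of arrow below -0.05 m and angular speed of carousel below 0.05 rad/s and z of each of blue_bin_center, red_bin1_center, red_bin2_center, red_bin3_center in the frame of carousel below 0.042 m and horizontal distance between blue_bin_center and carousel between 0.056 and 0.076 m and angle between each of blue_bin_center, red_bin1_center, red_bin2_center, red_bin3_center's own z axis and vertical below 0.12 rad and horizontal distance between red_bin1_center and carousel between 0.056 and 0.076 m and horizontal distance between red_bin2_center and carousel between 0.056 and 0.076 m and horizontal distance between red_bin3_center and carousel between 0.056 and 0.076 m); the robot touches nothing.
It fails at once if a bin is lifted out of its pocket or tipped (z of any of blue_bin_center, red_bin1_center, red_bin2_center, red_bin3_center in the frame of carousel above 0.046 m or angle between any of blue_bin_center, red_bin1_center, red_bin2_center, red_bin3_center's own z axis and vertical above 0.3 rad).
It fails at once if a bin itself is pushed or handled (more than 2 N) (contact force between any of the fingers, the arm and blue_bin above 2 N or contact force between any of the fingers, the arm and red_bin1 above 2 N or contact force between any of the fingers, the arm and red_bin2 above 2 N or contact force between any of the fingers, the arm and red_bin3 above 2 N).
It fails at once if the carousel is pushed roughly or its pegs are squeezed (more than 30 N) (contact force between the fingers and carousel above 30 N).
It fails at once if a bystander on the table is moved more than 15 mm (distance of any of coupling_mid, collar_mid, spray_can_mid, elbow, screwdriver from where it was at the start of the episode above 0.015 m).
It also fails if it takes over 48 s, if anything falls off the work surface, if the arm or the gripper's body presses on something with over 40 N, if the wrist force passes 120 N, or if a joint passes its speed limit or range.

## Working session

There is one attempt and no reset: what is moved stays moved. The work goes in short steps, Python scripts to look and compute and a tool call to move; the robot and the scene stay as the last step left them, time stands still between calls to the robot, and variables do not carry over. Pictures are saved under pics/ and viewed, at most 10 in all, crops included, and the job is handed in when it is done.

Besides the shell and the picture viewer there is one more tool, called after "Call:" as name(argument=value, ...) on one line, values as JSON. step_arm: Moves the arm, as the interface text tells. Its arguments: {"type":"object","properties":{"targets":{"type":"array"},"fingers":{"type":"number"},"grip_force":{"type":"number"}},"required":["targets"]}

```bash
mkdir -p pics; python3 - <<'E'
from cell import manip
import cv2
s=manip.observe();print(s)
for n in("scene","top"):
    cv2.imwrite(f"pics/{n}0.png",manip.read_camera(n));m=manip.camera_model(n);print(n,m)
E
```

```text
{'clock': 0.0, 'joints': array([-1.18661530e+00,  1.24519964e-01,  1.65166590e+00,  3.30973094e-05,
        1.36749219e+00, -8.25976509e-02]), 'qd': array([ 0.00141979, -0.00081321,  0.00043471, -0.00082482,  0.00202697,
       -0.00061314]), 'joint_efforts': array([-1.44893038e-03, -4.23615682e+01, -3.65446758e+01, -1.05384813e-04,
        7.03423197e-03, -6.61357262e-07]), 'ee_pos': array([ 0.29226385, -0.57991076,  0.23004819]), 'tool_rot': array([ 9.72888358e-01,  2.31272902e-01, -1.40614199e-04, -1.03329782e-03]), 'wrist_force': array([-0.56464016, -0.07473844, -0.04911714]), 'torque': array([-0.00788576,  0.00940455, -0.00949867]), 'grip_force': 0.0, 'grip_width': 0.08530209300959048}
scene {'K': array([[448.86483787,   0.        , 257.92338832],
       [  0.        , 448.86483787, 189.26287247],
       [  0.        ,   0.        ,   1.        ]]), 'view': array([[ 0.30156846,  0.95341178, -0.00790143, -0.22474512],
       [ 0.76889512, -0.24808869, -0.58928117, -0.3751883 ],
       [-0.56378787,  0.17163324, -0.80788939,  1.8134363 ],
       [ 0.        ,  0.        ,  0.        ,  1.        ]])}
top {'K': array([[442.57670394,   0.        , 258.98308024],
       [  0.        , 442.57670394, 191.58232947],
       [  0.        ,   0.        ,   1.        ]]), 'view': array([[ 2.68379874e-02, -9.99625658e-01,  5.31662734e-03,
         5.49634382e-02],
       [-9.77951481e-01, -2.73572055e-02, -2.07032567e-01,
         5.56710791e-01],
       [ 2.07100514e-01,  3.56933848e-04, -9.78319605e-01,
         1.41270626e+00],
       [ 0.00000000e+00,  0.00000000e+00,  0.00000000e+00,
         1.00000000e+00]])}
```

View pics/top0.png

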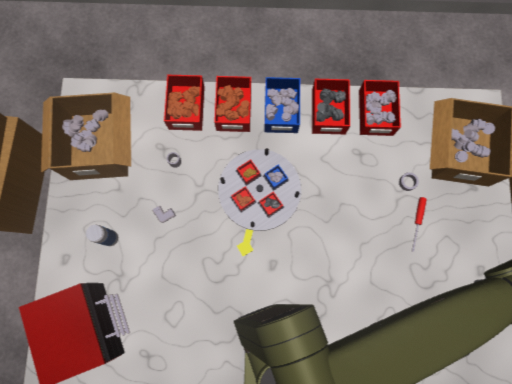

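View pics/scene0.png

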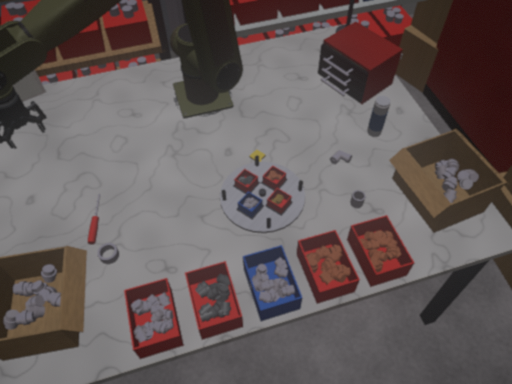

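The top view shows the carousel hub at about (260,188), the blue bin at (276,177), pegs at (267,152), (223,180), (252,225) and (297,194), and the arrow near (246,243). The bystanders are well clear of the disc.

```bash
cat > h.py <<'E'
from cell import manip
import cv2,numpy as np
def ray(n,px,z,M=None):
    M=M or manip.camera_model(n);R=M["view"][:3,:3];t=M["view"][:3,3]
    c=-R.T@t;d=R.T@np.linalg.inv(M["K"])@[px[0],px[1],1]
    return (c+d*(z-c[2])/d[2])[:2]
def blobs(mask,a0,a1):
    n,l,s,c=cv2.connectedComponentsWithStats(mask.astype(np.uint8))
    return [(c[i],s[i,4]) for i in range(1,n) if a0<=s[i,4]<=a1]
def scan(n,img):
    hsv=cv2.cvtColor(img,cv2.COLOR_BGR2HSV);H,S,V=[hsv[...,i].astype(int) for i in range(3)]
    return (H>22)&(H<35)&(S>150)&(V>100), (H>105)&(H<130)&(S>100), (V<60)
E
python3 - <<'E'
from h import *
img=cv2.imread("pics/top0.png");y,b,k=scan("top",img)
box=np.zeros_like(y);box[140:262,205:315]=1
print("yellow");
for c,a in blobs(y&box,5,2000):print(c,a,ray("top",c,.008))
ys,xs=np.nonzero(y&box);P=np.array([ray("top",p,.008) for p in zip(xs,ys)]);print(P.min(0),P.max(0));i=P[:,0].argmin();print("tip",P[P[:,0]<P[:,0].min()+.004].mean(0))
print("blue")
for c,a in blobs(b&box,15,2000):print(c,a,ray("top",c,.075))
print("black")
for c,a in blobs(k&box,6,150):print(c,a,ray("top",c,.075))
# disc: bright low-sat ellipse
cv2.imwrite("pics/crop0.png",cv2.resize(img[135:265,200:320],None,fx=4.5,fy=4.5,interpolation=cv2.INTER_CUBIC))
E
```

```text
yellow
[245.79381443 243.33505155] 194 [0.38693038 0.10968763]
[0.35108625 0.0915465 ] [0.43230107 0.13549712]
tip [0.35308854 0.11530526]
blue
[275.85185185 176.03174603] 189 [0.60556945 0.01579148]
black
[266.14285714 151.42857143] 14 [0.68949108 0.04990806]
[222.22222222 180.22222222] 9 [0.58634163 0.19250868]
[296.5 194. ] 10 [ 0.54675676 -0.05311524]
[252.5 224. ] 6 [0.44371567 0.08826942]
```

View pics/crop0.png

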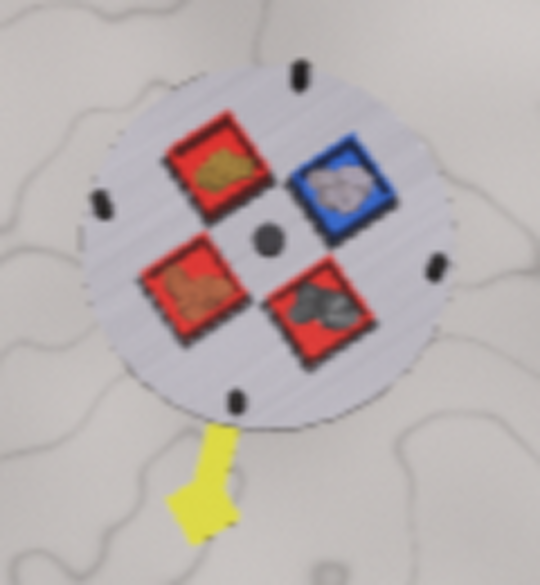

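Pegs average to an axis at (0.567, 0.069), with the pegs at a radius of about 124 mm and the blue bin at 66 mm, which matches the given sizes. The arrow points at 167.5° and the blue bin is at -54°, so the carousel must turn about -138.5° (clockwise). I'll push the peg at 171° round a full arc with the tool turning along. First I move over the start point.

Call:
step_arm(targets=[[10,-12,0,0],[21,-25,0,0],[21,-25,0,0],[21,-25,0,0],[21,-25,0,0],[21,-25,0,0],[21,-25,0,0],[21,-25,0,0],[21,-25,0,0],[21,-25,0,0],[21,-25,0,0],[21,-25,0,0],[21,-25,0,0],[21,-25,0,0],[21,-25,0,0],[21,-25,0,0],[21,-25,0,0],[21,-25,0,0],[21,-25,0,0],[21,-25,0,0]], fingers=-1)

```text
clock: 1.77
ee_pos: [0.4383, 0.0402, 0.231]
tool_rot: [0.973, 0.231, -0.0, 0.0]
wrist_force: [1.1, -0.8, 0.4]
grip_width: 0.0002
grip_force: 0.0
```

Call:
step_arm(targets=[[10,-12,0,-7.1],[0,0,0,-7.1],[0,0,0,-7.1],[0,0,0,-7.1],[0,0,0,-7.1],[0,0,0,-7.1],[0,0,0,-7.1],[0,0,0,-7.1],[0,0,0,-7.1],[0,0,0,-7.1],[0,0,8,-7.1],[0,0,8,-7.1],[0,0,8,-7.1],[0,0,8,-7.1],[0,0,8,-7.1],[0,0,8,-7.1],[0,0,8,-7.1],[0,0,8,-7.1],[0,0,8,-7.1],[0,0,8,-7.1]])

```text
clock: 3.43
ee_pos: [0.4417, 0.0537, 0.1505]
tool_rot: [0.095, 0.995, -0.0, -0.0]
wrist_force: [0.2, -0.1, 0.0]
grip_width: 0.0001
grip_force: 0.0
```

Call:
step_arm(targets=[[0,0,0,-6.1],[0,0,0,-6.1],[0,0,0,-6.1],[0,0,0,0],[0,0,0,0]])

```text
clock: 3.85
ee_pos: [0.4418, 0.0537, 0.151]
tool_rot: [-0.06, 0.998, 0.0, -0.0]
wrist_force: [0.2, 0.0, 0.9]
grip_width: 0.0001
grip_force: 0.0
```

```bash
python3 - <<'E'
from h import *
s=manip.observe();M=manip.camera_model("wrist");im=manip.read_camera("wrist");cv2.imwrite("pics/w1.png",im)
print(s["clock"],s["ee_pos"],s["tool_rot"],s["joints"],s["wrist_force"],s["grip_width"])
q=s["tool_rot"];print("x yaw",2*np.degrees(np.arctan2(q[1],q[0])))
P=np.array([.4425,.0542,.065]);from scipy.spatial.transform import Rotation as R
print("need tool mm",R.from_quat(q).inv().apply(P-s["ee_pos"])*1000)
for c in [(.4425,.0884,.09),(.5666,.0694,.06)]:
    p=M["view"]@[*c,1];u=M["K"]@p[:3];print(u[:2]/u[2])
E
```

```text
3.85 [0.44180489 0.05370363 0.15097211] [-6.00904441e-02  9.98192879e-01  1.69205763e-05 -3.38602797e-04] [ 2.38759583e-04 -2.85908144e-01  2.17258379e+00 -7.10157048e-06
  1.25559502e+00 -1.69080870e+00] [0.19000643 0.0044386  0.90857596] 9.607248495697167e-05
x yaw 186.89000879344187
need tool mm [-0.80757437  0.4029985  85.97161875]
[296.91272061 214.70724219]
[254.47265837 310.38720677]
```

View pics/w1.png

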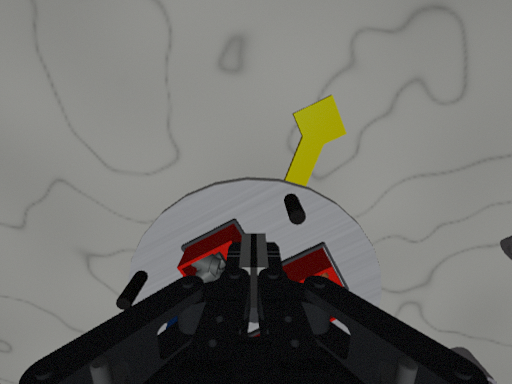

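The wrist view confirms the geometry: the peg top is at about (297,217) against a predicted (297,215), and the arrow lies beyond it. I descend next, then approach slowly along the arc.

Call:
step_arm(targets=[[0,0,8,0],[0,0,10,0],[0,0,10,0],[0,0,10,0],[0,0,10,0],[0,0,10,0],[0,0,10,0],[0,0,10,0],[0,0,6,0],[0,0,3,0],[0,0,0,0]])

```text
clock: 4.82
ee_pos: [0.4416, 0.0537, 0.0634]
tool_rot: [-0.061, 0.998, 0.0, -0.001]
wrist_force: [-0.8, -0.4, -0.1]
grip_width: -0.0
grip_force: 0.0
```

Call:
step_arm(targets=[[0,2.2,0,1],[0,2.2,0,1],[0,2.2,0,1],[0,2.2,0,1],[0,2.2,0,1],[0,2.2,0,1],[0,2.2,0,1],[0,2.2,0,1],[0,2.2,0,1],[0,2.2,0,1],[0,2.2,0,1],[0,2.2,0,1]])

```text
clock: 5.82
ee_pos: [0.4415, 0.0802, 0.0644]
tool_rot: [0.044, 0.999, -0.0, 0.0]
wrist_force: [-0.4, -0.7, 0.5]
grip_width: -0.0
grip_force: 0.5
```

Call:
step_arm(targets=[[0,3.3,0,1.5],[-0.1,4.4,0,2],[-0.1,4.4,0,2],[-0.1,4.4,0,2],[-0.1,4.4,0,2],[-0.1,4.4,0,2],[-0.1,4.4,0,2],[-0.1,4.4,0,2],[-0.1,4.4,0,2],[-0.1,4.4,0,2],[-0.1,4.4,0,2],[-0.1,4.4,0,2],[-0.1,4.4,0,2],[-0.1,4.4,0,2],[-0.1,4.4,0,2]])

```text
clock: 7.07
ee_pos: [0.4628, 0.1407, 0.064]
tool_rot: [0.297, 0.955, -0.0, -0.001]
wrist_force: [-1.3, -1.0, 0.5]
grip_width: -0.0
grip_force: 0.6
```

```bash
cat > st.py <<'E'
from h import *
import sys
s=manip.observe();im=manip.read_camera("top");cv2.imwrite(sys.argv[1],im)
C=np.array([.5666,.0694]);d=s["ee_pos"][:2]-C;q=s["tool_rot"]
print(s["clock"],"tcp r,phi,z",np.hypot(*d),np.degrees(np.arctan2(d[1],d[0]))%360,s["ee_pos"][2],"xyaw",2*np.degrees(np.arctan2(q[1],q[0])),s["wrist_force"])
y,b,k=scan("top",im);box=np.zeros_like(b);box[140:240,205:315]=1
for c,a in blobs(b&box,15,2000):
    p=ray("top",c,.075)-C;print("blue",a,np.hypot(*p),np.degrees(np.arctan2(p[1],p[0]))%360)
for c,a in blobs(k&box,6,60):
    p=ray("top",c,.075)-C;print("peg",a,np.hypot(*p),np.degrees(np.arctan2(p[1],p[0]))%360)
E
python3 st.py pics/t2.png
```

```text
7.0667 tcp r,phi,z 0.1259140586173055 145.48677550355072 0.06397621982795869 xyaw 145.39872793607978 [-1.25408225 -1.03543289  0.52541154]
blue 200 0.06583960522748951 271.32366269276525
peg 10 0.12348859067784729 316.61863691865454
peg 10 0.12319397185531174 47.17195170105807
peg 21 0.1696398077803323 129.51816609985693
peg 8 0.12456741579493658 226.6621502203155
```

The arc tracks well, with the blue bin now at 271° and r = 66 mm. About 104° remain.

Call:
step_arm(targets=[[0,3.3,0,1.5],[-0.1,4.4,0,2],[-0.1,4.4,0,2],[-0.1,4.4,0,2],[-0.1,4.4,0,2],[-0.1,4.4,0,2],[-0.1,4.4,0,2],[-0.1,4.4,0,2],[-0.1,4.4,0,2],[-0.1,4.4,0,2],[-0.1,4.4,0,2],[-0.1,4.4,0,2],[-0.1,4.4,0,2],[-0.1,4.4,0,2],[-0.1,4.4,0,2],[-0.1,4.4,0,2],[-0.1,4.4,0,2],[-0.1,4.4,0,2],[-0.1,4.4,0,2],[-0.1,4.4,0,2]])

```text
clock: 8.78
ee_pos: [0.5321, 0.1902, 0.0638]
tool_rot: [0.602, 0.798, -0.0, -0.001]
wrist_force: [-1.4, 0.6, -0.0]
grip_width: -0.0001
grip_force: 0.6
```

```bash
python3 st.py pics/t3.png
```

```text
8.7833 tcp r,phi,z 0.12562645505422487 105.93532500743237 0.06382145636489614 xyaw 105.94257008196179 [-1.43679695  0.59489673 -0.04362663]
blue 187 0.06700932253113474 231.7048537504338
peg 10 0.12442748478299381 7.4702672072820615
peg 9 0.12446811616044996 277.26804189966794
peg 20 0.11467325590010863 149.96720756799922
peg 7 0.12477189735431457 187.17505332097173
```

Call:
step_arm(targets=[[0,3.3,0,1.5],[-0.1,4.4,0,2],[-0.1,4.4,0,2],[-0.1,4.4,0,2],[-0.1,4.4,0,2],[-0.1,4.4,0,2],[-0.1,4.4,0,2],[-0.1,4.4,0,2],[-0.1,4.4,0,2],[-0.1,4.4,0,2],[-0.1,4.4,0,2],[-0.1,4.4,0,2],[-0.1,4.4,0,2],[-0.1,4.4,0,2],[-0.1,4.4,0,2],[-0.1,4.4,0,2],[-0.1,4.4,0,2],[-0.1,4.4,0,2],[-0.1,4.4,0,2],[-0.1,4.4,0,2]])

```text
clock: 10.5
ee_pos: [0.6173, 0.1844, 0.064]
tool_rot: [0.836, 0.548, -0.0, -0.001]
wrist_force: [0.8, 1.0, -0.3]
grip_width: -0.0
grip_force: 0.5
```

Call:
step_arm(targets=[[0,3.3,0,1.5],[-0.1,4.4,0,2],[-0.1,4.4,0,2],[-0.1,4.4,0,2],[-0.1,4.4,0,2],[0,2.2,0,1],[0,2.2,0,1],[0,1.1,0,0.5],[0,1.1,0,0.5],[0,0,0,0],[0,0,0,0]])

```text
clock: 11.42
ee_pos: [0.6415, 0.1703, 0.0643]
tool_rot: [0.891, 0.454, -0.0, 0.0]
wrist_force: [0.4, 0.6, -0.3]
grip_width: 0.0001
grip_force: 0.1
```

```bash
python3 st.py pics/t4.png
```

```text
11.4167 tcp r,phi,z 0.12562689119379003 53.41985082230862 0.06434662280547684 xyaw 54.0588549122477 [ 0.42136262  0.64996294 -0.29662693]
blue 118 0.06829095891509006 191.83328370642977
peg 11 0.12411904291286897 314.42122238369734
peg 60 0.1276294213678553 58.25769033463691
peg 20 0.05536226846323872 50.09050645626306
peg 7 0.12433908202940509 224.21207845953418
```

The peg readings put the blue bin at 179.3°; its own blob is partly hidden by the arm. About 12° remain.

Call:
step_arm(targets=[[0,1.1,0,0.5],[0,2.2,0,1],[0,3.3,0,1.5],[0,3.3,0,1.5],[0,3.3,0,1.5],[0,3.3,0,1.5],[0,2.2,0,1],[0,2.2,0,1],[0,2.2,0,1],[0,1.1,0,0.5],[0,1.1,0,0.5],[0,0.5,0,0.2],[0,0,0,0],[0,0,0,0]])

```text
clock: 12.63
ee_pos: [0.661, 0.1534, 0.0644]
tool_rot: [0.932, 0.361, 0.0, 0.0]
wrist_force: [-0.6, -0.3, 1.1]
grip_width: -0.0001
grip_force: 0.1
```

```bash
python3 st.py pics/t5.png
```

```text
12.6333 tcp r,phi,z 0.1263654504429744 41.679293080221484 0.06437625004795684 xyaw 42.35063060639586 [-0.60122224 -0.26037404  1.08649467]
blue 25 0.051290872403617974 193.34513685238664
peg 11 0.12364227551549635 302.445330330879
peg 6 0.1491427722805032 76.35303516373834
peg 8 0.12433117371646292 212.36070703191092
```

The pegs read 302.4° and 212.4°, which puts the blue bin at 167.4°. I'll back off from the peg, lift, and move aside to look.

Call:
step_arm(targets=[[0,-2,0,0],[0,-4,0,0],[0,-4,0,0],[0,0,-10,0],[0,0,-20,0],[0,0,-30,0],[0,0,-30,0],[0,0,-30,0],[0,-20,-20,0],[0,-30,0,0],[0,-40,0,0],[0,-40,0,0],[0,-40,0,0],[0,-40,0,0],[0,-40,0,0],[0,-40,0,0],[0,-30,0,0],[0,-10,0,0],[0,0,0,0],[0,0,0,0]])

```text
clock: 14.35
ee_pos: [0.432, 0.4047, 0.2049]
tool_rot: [0.932, 0.362, 0.001, 0.0]
wrist_force: [-0.3, -0.2, -0.6]
grip_width: -0.0
grip_force: 0.0
```

```bash
python3 st.py pics/t6.png; python3 - <<'E'
import cv2
cv2.imwrite("pics/c6.png",cv2.resize(cv2.imread("pics/t6.png")[100:270,140:330],None,fx=3.5,fy=3.5,interpolation=cv2.INTER_CUBIC))
E
```

```text
14.35 tcp r,phi,z 0.36127789564139806 111.86949971070628 0.20492703121307212 xyaw 42.405945575001525 [-0.33176063 -0.17556226 -0.57267193]
blue 189 0.06722260116072638 167.62239610324275
peg 11 0.12377896804989498 32.67026562075665
peg 11 0.12364227551549635 302.445330330879
peg 7 0.12469760486461451 122.56092417245466
peg 6 0.1250300888560144 212.16571908709966
```

View pics/c6.png

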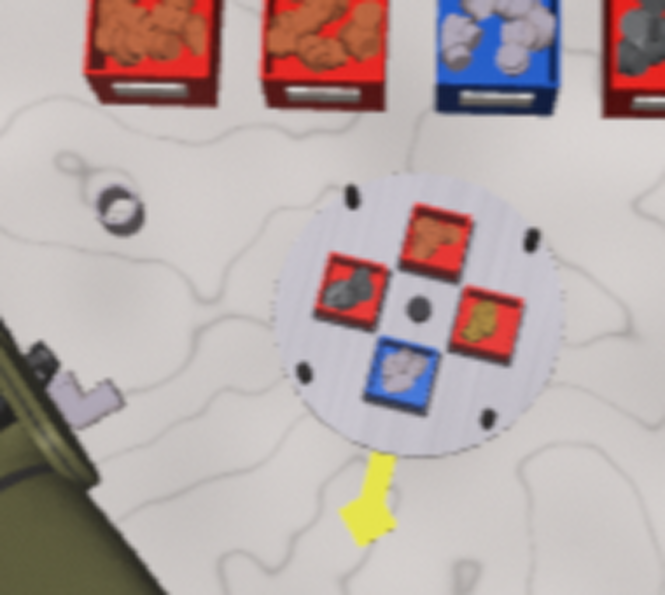

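The blue bin, at crop (402,375), lies on the line from the hub (419,309) to the arrow tip (362,545). All four bins are in their pockets and the arm is clear.

```bash
python3 -c "
from cell import manip
print(manip.sign_off())"
```

```text
the job is handed in; nothing more can be done
None
```

I turned the carousel about 138° clockwise by one peg and handed the job in at about 14 s. The blue bin measured 167.6° against the arrow's 167.5°, all four bins were still in their pockets, and the arm was clear; the sign-off returned no verdict.

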